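# Clamp a pressure pan's lid crosswise in two rounds

### The job

Clamp the lid of the pressure pan down evenly by turning its four levers clockwise, always doing two diagonally opposite levers one after the other and then the other two. In a first round turn each lever only about half way, so that it points straight out from the pan; then go round again in the same crosswise manner and turn each one fully against its stop. Leave the other things standing where they are.

Things in the scene. Friction and masses are not known exactly. Their poses are not given: they have to be found in the camera images.
- pan: Steel pressure pan, 148 mm across, fixed on the cooktop; origin under its centre, z up. Lid top 91 mm high, black button in its middle to 119 mm, side handles (pan +y, -y) below 65 mm. Four clamp levers at the lid's rim, axes 76 mm from the centre at 45, 135, 225, 315 degrees from pan +x, counter-clockwise from above: levers 0, 1, 2, 3. Diagonal pairs: 0 and 2, 1 and 3.
- lever0 (a joint): Angle of clamp lever 0 in rad, growing clockwise seen from above. 0: slack, 0.9 rad counter-clockwise of straight out from the pan. 0.9: half way, pointing straight out from the pan's centre. 1.8: fully tight, against its stop pin. Starts between 0 and 0.25. Stiff by friction (about 2.5 N sideways at the knob), stays where it is left; no spring.
- knob0 (a point): Upright round light wooden knob at the end of lever 0, 14 mm across, reaching 130 mm above the pan's underside, 40 mm from the lever's axis; the point is on its centre line, 110 mm above the pan's underside. The steel lever bar below it (10 mm wide) has its top at 96 mm. The knob can be pushed with the side of a fingertip.
- axis0 (a point): Point on the upright turning axis of lever 0, on top of its hub (22 mm across), 100 mm above the pan's underside (its small stud end reaches 105 mm).
- lever1 (a joint): Angle of clamp lever 1 in rad, growing clockwise seen from above. 0: slack, 0.9 rad counter-clockwise of straight out from the pan. 0.9: half way, pointing straight out from the pan's centre. 1.8: fully tight, against its stop pin. Starts between 0 and 0.25. Stiff by friction (about 2.5 N sideways at the knob), stays where it is left; no spring.
- knob1 (a point): Upright round light wooden knob at the end of lever 1, 14 mm across, reaching 130 mm above the pan's underside, 40 mm from the lever's axis; the point is on its centre line, 110 mm above the pan's underside. The steel lever bar below it (10 mm wide) has its top at 96 mm. The knob can be pushed with the side of a fingertip.
- axis1 (a point): Point on the upright turning axis of lever 1, on top of its hub (22 mm across), 100 mm above the pan's underside (its small stud end reaches 105 mm).
- lever2 (a joint): Angle of clamp lever 2 in rad, growing clockwise seen from above. 0: slack, 0.9 rad counter-clockwise of straight out from the pan. 0.9: half way, pointing straight out from the pan's centre. 1.8: fully tight, against its stop pin. Starts between 0 and 0.25. Stiff by friction (about 2.5 N sideways at the knob), stays where it is left; no spring.
- knob2 (a point): Upright round light wooden knob at the end of lever 2, 14 mm across, reaching 130 mm above the pan's underside, 40 mm from the lever's axis; the point is on its centre line, 110 mm above the pan's underside. The steel lever bar below it (10 mm wide) has its top at 96 mm. The knob can be pushed with the side of a fingertip.
- axis2 (a point): Point on the upright turning axis of lever 2, on top of its hub (22 mm across), 100 mm above the pan's underside (its small stud end reaches 105 mm).
- lever3 (a joint): Angle of clamp lever 3 in rad, growing clockwise seen from above. 0: slack, 0.9 rad counter-clockwise of straight out from the pan. 0.9: half way, pointing straight out from the pan's centre. 1.8: fully tight, against its stop pin. Starts between 0 and 0.25. Stiff by friction (about 2.5 N sideways at the knob), stays where it is left; no spring.
- knob3 (a point): Upright round light wooden knob at the end of lever 3, 14 mm across, reaching 130 mm above the pan's underside, 40 mm from the lever's axis; the point is on its centre line, 110 mm above the pan's underside. The steel lever bar below it (10 mm wide) has its top at 96 mm. The knob can be pushed with the side of a fingertip.
- axis3 (a point): Point on the upright turning axis of lever 3, on top of its hub (22 mm across), 100 mm above the pan's underside (its small stud end reaches 105 mm).
- tin_mid (a point): Bystander: tin, 76 mm across, 58 mm high, on the worktop right of the pan; point at its centre.
- shaker_mid (a point): Bystander: shaker, 44 mm across, 90 mm high, on the cooktop behind the pan; point at its centre.
- spoon: Bystander: wooden spoon, 320 x 47 x 15 mm, lying on the cooktop left of the pan; origin under its middle.

How it is judged (in metres and radians):
On the way, in this order (a step that is already met when the one before it is completed fails the run):
1. first round: two diagonally opposite levers are about half way (0.55 to 1.35 rad), the other two still slack (below 0.45) (((value of joint each of lever0, lever2 above 0.55 rad and value of joint each of lever1, lever3 below 0.45 rad) or (value of joint each of lever1, lever3 above 0.55 rad and value of joint each of lever0, lever2 below 0.45 rad)) and value of joint each of lever0, lever1, lever2, lever3 below 1.35 rad), for 0.1 s.
2. first round complete: all four levers are about half way (0.55 to 1.35 rad) (value of joint lever0 between 0.55 and 1.35 rad and value of joint lever1 between 0.55 and 1.35 rad and value of joint lever2 between 0.55 and 1.35 rad and value of joint lever3 between 0.55 and 1.35 rad), for 0.1 s.
3. second round: two diagonally opposite levers are tight (over 1.62 rad), the other two still about half way (below 1.4) (((value of joint each of lever0, lever2 above 1.62 rad and value of joint each of lever1, lever3 below 1.4 rad) or (value of joint each of lever1, lever3 above 1.62 rad and value of joint each of lever0, lever2 below 1.4 rad))), for 0.1 s.
4. all four levers are tight (over 1.62 rad) (value of joint each of lever0, lever1, lever2, lever3 above 1.62 rad), for 0.2 s.
At the end, for the whole second after the job is handed in: All four levers are turned clockwise against their stops (joint over 1.62 of 1.8 rad) and at rest (all of step 4 and velocity of joint each of lever0, lever1, lever2, lever3 below 0.05 rad/s); the robot touches nothing.
It fails at once if a lever is turned past 1.4 rad while another is still slack (below 0.5 rad) (value of joint any of lever0, lever1, lever2, lever3 above 1.4 rad and value of joint any of lever0, lever1, lever2, lever3 below 0.5 rad).
It fails at once if the tin, the shaker or the spoon is moved more than 30 mm (distance of any of tin_mid, shaker_mid, spoon from where it was at the start of the episode above 0.03 m).
It also fails if it takes over 72 s, if anything falls off the work surface, if the arm or the gripper's body presses on something with over 40 N, if the wrist force passes 120 N, or if a joint passes its speed limit or range.

### The arm

A 7-joint arm with a two-finger parallel gripper is mounted at the origin on a cart in front of the work surface, level with it; the furniture and walls round the work are solid. World frame = base frame: x ahead of the robot, y to its left, z up, the work surface at z = 0. Lengths are in mm, angles in rad, forces in N, time in s.
With the tool pointing down it reaches from about 400 to 875 mm from the base axis. Payload 4.4 kg.
Tool frame: the origin (TCP) lies midway between the tips of the shut fingers; the grasp point (between the pads) lies 19 mm behind it; z points along the fingers, y is the line along which they close (so a half turn about z gives the same grasp; the last joint's range is limited). The gripper opens to 85 mm and grips with 20 to 120 N. Pads are 22 mm wide; open, the fingers measure 114 mm over their backs; the gripper's body (76 mm by 85 mm) begins 54 mm behind the grasp point. The pads swing forward as they close: fully open they stand 13 mm farther back than shut.
Start: joints at [1.085, 0.628, 0.038, 1.517, -0.027, 0.996, -0.02], TCP at [264.954, -593.563, 231.313] pointing down, gripper open.
Joint ranges: [-3.06, 3.06], [-0.37, 2.12], [-1.25, 1.32], [0.18, 2.47], [-1.1, 4.24], [0.23, 1.98], [-2.94, 2.94]. Speed limits (rad/s): [2.57, 2.57, 3.14, 3.14, 3.14, 3.14, 3.14].

### API

Orientations are given as [roll, pitch, yaw] about the fixed x, y, z axes, in that order (R = Rz(yaw) Ry(pitch) Rx(roll)).
In Python, from cell import telemetry, eyes, ctrl, finder gives the robot as it stands.
- The arm moves only by the tool move_arm, never from a script. Its argument "steps" is a list of rows, each a list of 7 numbers: the turn, a rotation vector about the world's x, y, z in degrees, then the shift along the world's x, y, z in m, then the finger opening in m, from 0 to 0.0854. A call has 1 to 5 rows; each row shifts and turns the commanded pose from where the row before left it; what a row does not reach is not made up. A row lasts 1/10 s, in which the tool goes at most 50 mm and 8.59 degrees, less where a joint would pass 70% of its speed; a pose out of reach is approached as far as the arm can. A call with a gripper value outside its range is refused whole. The fingers move at their own pace and stop on an object; the grip force is fixed at half the most. Time passes only in rows, so rows that do not move let the fingers close. It gives the time, the measured TCP pose, the force, the opening and the grip force at its end, in the units of the state.
- telemetry.read_state(): the state, without advancing time (a new reading comes with each control period).
- eyes.get_image(name): name is "side" or "top" or "wrist"; returns (picture, depth): 384x512x3 uint8, blue, green, red; 384x512 float32, mm along the optical axis (not along the pixel's ray), 0 where there is no reading.
- eyes.calibration(name): a dict with "fx", "fy", "cx", "cy" (pixels), "position" and "attitude" of the camera in the world. Camera axes: x right, y down, z forward; pixel columns grow to the right and rows downward; lengths in mm; the calibration is good to about 2 mm. A picture is of the moment at which its call begins: read the wrist's pose just before it. calibration takes no time and is no camera call; for the wrist camera it gives the pose at the moment of the call.
- ctrl.finish_job(): hands the job in; it is judged then, once.
Trained networks look in the newest picture that a camera, given by its name, has taken for a name from the list of things; names that differ only in an ending like _2 or _b are one class to them, and where a whole thing is asked for, a point or a joint stands for the part that bears it (a point fixed in the world has none). Each returns a list of dicts, best first, with "confidence" (0 to 1); they miss things now and then, are a little off and sometimes report something else, mostly with a low value. They report only what shows in the picture. A call takes as long as a camera call.
- finder.boxes_of(camera, name): "location" ([x, y, z] in mm, in the coordinates of the camera as it stood for that picture, good to about 4 mm: the middle of the surface that is visible of it).
- finder.cut_out(camera, name): "mask" (384x512 bool, what is visible of it).
- finder.pinpoint(camera, name): "location" ([x, y, z] in mm, in the coordinates of the camera as it stood for that picture, good to about 4 mm: a listed point, or the origin of a listed thing).
The state is a dict: "clock": time; "qpos": joint angles; "qd": joint speeds; "tau": joint torques, N m; "eef_pos": TCP position; "tool_rot": TCP orientation; "force": force on the tool from outside, world axes, zero at the start; "torque": the same for the moment, N m; "width": finger opening in mm; "gripper_force": force on a finger pad.
Only numpy, scipy, OpenCV 4.12 (cv2) and the standard library are available. Lean on these libraries where they do the work, as an engineer would, in place of code of your own. Each camera call takes 0.05 s, during which the arm holds its last target. There are 200 camera calls.

## Working session

There is one attempt and no reset: what is moved stays moved. The work goes in short steps, Python scripts to look and compute and a tool call to move; the robot and the scene stay as the last step left them, time stands still between calls to the robot, and variables do not carry over. Pictures are saved under pics/ and viewed, at most 10 in all, crops included, and the job is handed in when it is done.

Besides the shell and the picture viewer there is one more tool, called by a JSON object that holds its "fn" and its "kwargs". move_arm: Moves the arm, as the interface text tells. Its arguments: {"type":"object","properties":{"steps":{"type":"array"}},"required":["steps"]}

```bash
mkdir -p pics
cat > h.py <<'E'
import numpy as np, cv2
from scipy.spatial.transform import Rotation as R
from cell import telemetry, eyes, ctrl, finder
def w(cam,p):
    c=eyes.calibration(cam); a=np.array(c["attitude"],float)
    M=a if a.shape==(3,3) else (R.from_euler('xyz',a).as_matrix() if a.size==3 else R.from_quat(a).as_matrix())
    return M@np.array(p,float)+np.array(c["position"],float)
E
python3 - <<'E'
from h import *
s=telemetry.read_state(); print(s["clock"],s["eef_pos"],s["tool_rot"],s["width"])
for cam in ("top","side"):
    im,d=eyes.get_image(cam); cv2.imwrite(f"pics/{cam}0.png",im); print(eyes.calibration(cam))
    for n in ["pan"]+[f"{k}{i}" for k in("knob","axis") for i in range(4)]+["tin_mid","shaker_mid","spoon"]:
        print(cam,n,[(round(r["confidence"],2),w(cam,r["location"]).round().tolist()) for r in finder.pinpoint(cam,n)[:4]])
print(telemetry.read_state()["clock"])
E
```

```text
0.0 [ 264.69606521 -592.98610319  230.40964117] [-3.13972908e+00  5.74886067e-06  4.19774544e-01] 85.10523209820448
{'fx': 434.717434358306, 'fy': 434.717434358306, 'cx': 247.3193149452874, 'cy': 183.45018723657392, 'position': array([ 464.453125  ,  316.87155133, 1082.84491393]), 'attitude': array([-3.03949946, -0.04278568, -1.55531754])}
top pan [(0.76, [484.0, 280.0, 3.0])]
top knob0 [(0.69, [588.0, 295.0, 115.0]), (0.62, [492.0, 167.0, 112.0]), (0.61, [473.0, 387.0, 115.0]), (0.52, [378.0, 266.0, 118.0])]
top knob1 [(0.69, [588.0, 295.0, 115.0]), (0.62, [492.0, 167.0, 112.0]), (0.61, [473.0, 387.0, 115.0]), (0.52, [378.0, 266.0, 118.0])]
top knob2 [(0.69, [588.0, 295.0, 115.0]), (0.62, [492.0, 167.0, 112.0]), (0.61, [473.0, 387.0, 115.0]), (0.52, [378.0, 266.0, 118.0])]
top knob3 [(0.69, [588.0, 295.0, 115.0]), (0.62, [492.0, 167.0, 112.0]), (0.61, [473.0, 387.0, 115.0]), (0.52, [378.0, 266.0, 118.0])]
top axis0 [(0.73, [409.0, 291.0, 104.0]), (0.73, [477.0, 205.0, 107.0]), (0.54, [492.0, 355.0, 104.0]), (0.41, [559.0, 270.0, 104.0])]
top axis1 [(0.73, [409.0, 291.0, 104.0]), (0.
[... 1326 characters left out ...]
 axis0 [(0.7, [472.0, 203.0, 107.0]), (0.63, [404.0, 286.0, 106.0]), (0.59, [489.0, 357.0, 101.0]), (0.48, [557.0, 266.0, 105.0])]
side axis1 [(0.7, [472.0, 203.0, 107.0]), (0.63, [404.0, 286.0, 106.0]), (0.59, [489.0, 357.0, 101.0]), (0.48, [557.0, 266.0, 105.0])]
side axis2 [(0.7, [472.0, 203.0, 107.0]), (0.63, [404.0, 286.0, 106.0]), (0.59, [489.0, 357.0, 101.0]), (0.48, [557.0, 266.0, 105.0])]
side axis3 [(0.7, [472.0, 203.0, 107.0]), (0.63, [404.0, 286.0, 106.0]), (0.59, [489.0, 357.0, 101.0]), (0.48, [557.0, 266.0, 105.0])]
side tin_mid [(0.87, [515.0, 46.0, 32.0]), (0.25, [742.0, 326.0, 45.0])]
side shaker_mid [(0.93, [740.0, 327.0, 49.0])]
side spoon [(0.75, [575.0, 523.0, 2.0])]
1.3
```

View pics/top0.png

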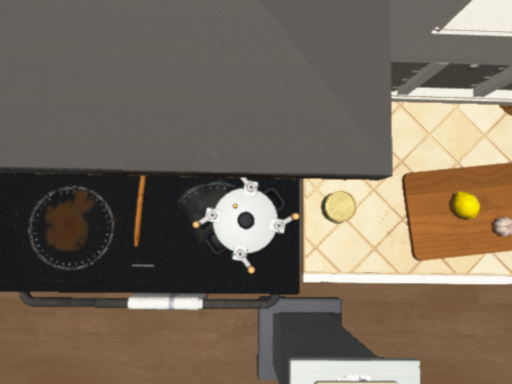

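View pics/side0.png

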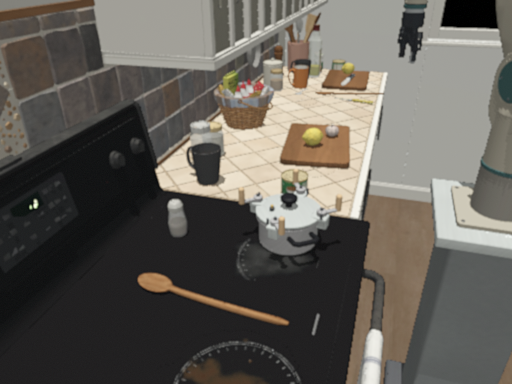

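```bash
cat > geo.py <<'E'
import numpy as np
A=np.array([[407,289],[475,204],[490.5,356],[558,268]]); 
C=A.mean(0)
a=np.degrees(np.arctan2(*(A-C).T[::-1])); print(C,a,np.linalg.norm(A-C,axis=1))
K=np.array([[377,265.5],[491.5,170],[473.5,386.5],[586.5,295.5]])
for i in range(4):
    v=K[i]-A[i]; kb=np.degrees(np.arctan2(v[1],v[0])); o=a[i]
    print(i,'A',A[i],'dist',np.linalg.norm(v),'rel',(kb-o+180)%360-180,'angle',0.9-np.radians((kb-o+180)%360-180))
E
python3 geo.py
```

```text
[482.625 279.25 ] [172.65363058 -95.78596988  84.14161862  -8.48894388] [76.25092213 75.63532987 77.1529528  76.20992799]
0 A [407. 289.] dist 38.108398024582456 rel 45.419151292172046 angle 0.10728626649016082
1 A [475. 204.] dist 37.79219496139381 rel 31.672996146412828 angle 0.34720193327362014
2 A [490.5 356. ] dist 34.91776052383658 rel 34.99267357253365 angle 0.2892626320836811
3 A [558. 268.] dist 39.604292696625706 rel 52.465913691836874 angle -0.015702938989727078
```

Top view: the pan is at about (245,220), with knobs at (247,182), (295,217), (251,269) and (196,224), all still near slack. The hood edge runs along row 175. The side view shows the spoon left of the pan and the shaker behind it. I'll check the hood height and compute the push waypoints.

```bash
cat > plan.py <<'E'
import numpy as np
C=np.array([482.6,279.2]); u=lambda a:np.array([np.cos(np.radians(a)),np.sin(np.radians(a))])
for rnd,mid in ((1,.5),(2,1.38)):
  for n,rad in dict(N=83.1,S=-96.9,E=-6.9,W=173.1).items():
    A=C+76*u(rad); na=rad+np.degrees(.9-mid); nn=u(na); d=u(na-90)
    print(rnd,n,'yaw mod180',round((na-90)%180,1),'d',d.round(3),'start',(A+38*nn-48*d).round(1),'end',(A+38*nn+(-.6 if rnd==1 else -1.7)*d).round(1))
E
python3 plan.py
python3 - <<'E'
from h import *
im,d=eyes.get_image("top")
c=eyes.calibration("top")
for v,uu in ((160,250),(172,250),(100,250),(170,350),(20,350),(172,100)):
    z=d[v,uu]; print(v,uu,z,w("top",[(uu-c["cx"])/c["fx"]*z,(v-c["cy"])/c["fy"]*z,z]).round())
E
```

```text
1 N yaw mod180 16.0 d [0.961 0.276] start [435.1 377.9] end [480.7 391. ]
1 S yaw mod180 16.0 d [-0.961 -0.276] start [530.1 180.5] end [484.5 167.4]
1 E yaw mod180 106.0 d [ 0.276 -0.961] start [581.3 326.7] end [594.4 281.1]
1 W yaw mod180 106.0 d [-0.276  0.961] start [383.9 231.7] end [370.8 277.3]
2 N yaw mod180 145.6 d [ 0.825 -0.565] start [473.6 413.1] end [511.8 387. ]
2 S yaw mod180 145.6 d [-0.825  0.565] start [491.6 145.3] end [453.4 171.4]
2 E yaw mod180 55.6 d [-0.565 -0.825] start [616.5 288.2] end [590.4 250. ]
2 W yaw mod180 55.6 d [0.565 0.825] start [348.7 270.2] end [374.8 308.4]
160 250 368.4985 [522. 300. 719.]
172 250 374.3014 [513. 299. 712.]
100 250 349.93347 [567. 302. 742.]
170 350 375.9058 [516. 213. 714.]
20 350 366.29956 [640. 218. 737.]
172 100 385.99747 [512. 432. 695.]
```

{"fn": "move_arm", "kwargs": {"steps": [[0,0,0,0.04,0.02,0.01,0],[0,0,0,0.04,0.03,0.01,0],[0,0,0,0.04,0.03,0,0],[0,0,0,0.04,0.03,0,0],[0,0,0,0.04,0.03,0,0]]}}

```text
clock: 1.85
eef_pos: [465.6, -452.9, 251.4]
tool_rot: [3.141, -0.0, 0.42]
force: [0.7, -1.2, -0.4]
width: 12.3
gripper_force: 0.0
```

{"fn": "move_arm", "kwargs": {"steps": [[0,0,-4,0.03,0.04,0,0],[0,0,-4,0.03,0.04,0,0],[0,0,0,0,0.049,0,0],[0,0,0,0,0.049,0,0],[0,0,0,0,0.049,0,0]]}}

```text
clock: 2.35
eef_pos: [524.2, -225.1, 251.1]
tool_rot: [3.142, -0.0, 0.28]
force: [1.5, 0.5, 0.1]
width: 0.1
gripper_force: 0.0
```

{"fn": "move_arm", "kwargs": {"steps": [[0,0,0,0,0.049,0,0],[0,0,0,0,0.049,0,0],[0,0,0,0,0.049,0,0],[0,0,0,0,0.049,0,0],[0,0,0,0,0.049,0,0]]}}

```text
clock: 2.85
eef_pos: [524.1, 19.8, 251.5]
tool_rot: [3.141, -0.001, 0.28]
force: [0.3, -1.0, 0.3]
width: -0.0
gripper_force: 0.0
```

{"fn": "move_arm", "kwargs": {"steps": [[0,0,0,0.003,0.045,-0.02,0],[0,0,0,0.003,0.045,-0.02,0],[0,0,0,0,0.045,-0.02,0],[0,0,0,0,0.026,-0.03,0],[0,0,0,0,0,0,0]]}}

```text
clock: 3.35
eef_pos: [526.9, 184.0, 157.7]
tool_rot: [-3.139, 0.006, 0.288]
force: [-1.7, -1.0, -0.7]
width: 0.0
gripper_force: 0.0
```

Run:
```python
from h import *
im,d=eyes.get_image("wrist"); cv2.imwrite("pics/w1.png",im)
for n in ("knob0","axis0"):
    print(n,[(round(r["confidence"],2),w("wrist",r["location"]).round(1).tolist()) for r in finder.pinpoint("wrist",n)[:4]])
```

```text
knob0 [(0.56, [589.4, 289.0, 114.0]), (0.29, [523.2, 44.2, 27.3])]
axis0 [(0.9, [476.2, 197.8, 107.6]), (0.81, [415.9, 285.6, 105.9]), (0.67, [558.2, 261.8, 105.0])]
```

View pics/w1.png

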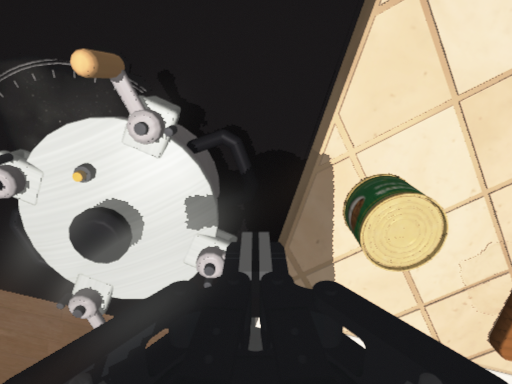

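The wrist picture shows the shut fingertips at about (257,245), just right of the S hub (210,263). The S knob is hidden under the gripper. Now I'll go down and push S.

{"fn": "move_arm", "kwargs": {"steps": [[0,0,0,0.003,-0.003,-0.023,0],[0,0,0,0,0,-0.022,0],[0,0,0,0,0,0,0]]}}

```text
clock: 3.8
eef_pos: [532.5, 173.2, 115.2]
tool_rot: [3.14, 0.003, 0.277]
force: [-1.1, -0.5, -0.2]
width: -0.2
gripper_force: 0.0
```

{"fn": "move_arm", "kwargs": {"steps": [[0,0,0,-0.002,0.007,0,0],[0,0,0,-0.012,-0.003,0,0],[0,0,0,-0.012,-0.003,0,0],[0,0,0,-0.012,-0.004,0,0],[0,0,0,-0.01,-0.003,0,0]]}}

```text
clock: 4.3
eef_pos: [488.5, 169.8, 118.5]
tool_rot: [3.141, -0.008, 0.279]
force: [3.5, 1.1, -0.5]
width: -0.1
gripper_force: 2.0
```

```bash
cat > look.py <<'E'
import sys; from h import *
s=telemetry.read_state(); print(s["clock"],np.round(s["eef_pos"],1),np.round(s["force"],1))
C=np.array([482.6,279.2])
for cam in sys.argv[1:]:
  eyes.get_image(cam)
  for r in finder.pinpoint(cam,"knob0"):
    p=w(cam,r["location"])
    if r["confidence"]<.25: continue
    best=min(((np.linalg.norm(p[:2]-C-76*np.array([np.cos(a),np.sin(a)])),n,a) for n,a in dict(N=1.450,S=-1.691,E=-.120,W=3.021).items()))
    v=p[:2]-C-76*np.array([np.cos(best[2]),np.sin(best[2])])
    th=.9-((np.arctan2(v[1],v[0])-best[2]+np.pi)%(2*np.pi)-np.pi)
    print(cam,best[1],"theta",round(th,2),p.round().tolist(),"r",round(best[0]),round(r["confidence"],2))
E
python3 look.py side top
```

```text
4.3 [488.5 169.8 118.5] [ 3.5  1.1 -0.5]
side S theta 0.9 [469.0, 165.0, 110.0] r 39 0.68
side E theta 0.04 [588.0, 297.0, 113.0] r 40 0.67
side W theta 0.15 [375.0, 265.0, 112.0] r 40 0.61
side N theta 0.26 [474.0, 386.0, 112.0] r 36 0.47
top N theta 0.19 [471.0, 387.0, 115.0] r 38 0.51
top W theta 0.14 [378.0, 267.0, 116.0] r 37 0.46
top E theta 0.11 [589.0, 295.0, 118.0] r 40 0.39
```

{"fn": "move_arm", "kwargs": {"steps": [[0,0,0,0.012,0.003,0.01,0],[0,0,0,0,0,0.035,0],[0,0,0,-0.01,0.045,0,0],[0,0,0,-0.01,0.045,0,0],[0,0,0,-0.015,0.045,0,0]]}}

```text
clock: 5.0
eef_pos: [462.4, 309.6, 161.8]
tool_rot: [-3.141, -0.001, 0.279]
force: [1.1, 0.6, 0.3]
width: -0.3
gripper_force: 0.0
```

{"fn": "move_arm", "kwargs": {"steps": [[0,0,0,-0.015,0.045,0,0],[0,0,0,-0.015,0.025,0,0],[0,0,0,0,0,0,0],[0,0,0,0,0,0,0]]}}

```text
clock: 5.4
eef_pos: [431.4, 378.4, 161.0]
tool_rot: [3.141, 0.001, 0.282]
force: [-0.4, -2.2, 0.9]
width: 0.3
gripper_force: 0.0
```

{"fn": "move_arm", "kwargs": {"steps": [[0,0,0,0,0,-0.024,0],[0,0,0,0,0,-0.023,0],[0,0,0,0,0,0,0],[0,0,0,0.006,0.001,0,0]]}}

```text
clock: 5.8
eef_pos: [438.3, 377.5, 114.2]
tool_rot: [3.14, 0.002, 0.279]
force: [-0.9, 0.7, 0.5]
width: 0.0
gripper_force: 0.0
```

{"fn": "move_arm", "kwargs": {"steps": [[0,0,0,0.01,0.003,0,0],[0,0,0,0.011,0.003,0,0],[0,0,0,0.011,0.003,0,0],[0,0,0,0.011,0.003,0,0],[0,0,0,0,0,0,0]]}}

```text
clock: 6.3
eef_pos: [483.2, 391.4, 114.8]
tool_rot: [-3.141, -0.002, 0.279]
force: [-0.6, -0.4, 0.2]
width: -0.2
gripper_force: 0.0
```

```bash
python3 look.py side top
```

```text
6.3 [483.2 391.4 114.8] [-0.6 -0.4  0.2]
side W theta 0.13 [374.0, 263.0, 114.0] r 42 0.7
side E theta -0.0 [587.0, 299.0, 112.0] r 41 0.69
side S theta 0.82 [472.0, 164.0, 112.0] r 40 0.45
side N theta 1.14 [505.0, 390.0, 113.0] r 37 0.42
top E theta 0.16 [591.0, 294.0, 116.0] r 40 0.56
top S theta 0.93 [468.0, 164.0, 115.0] r 40 0.51
```

{"fn": "move_arm", "kwargs": {"steps": [[0,0,0,-0.012,-0.003,0.01,0],[0,0,0,0,0,0.04,0],[0,0,8.5,0.02,-0.01,0,0],[0,0,8.5,0.02,-0.01,0,0],[0,0,8.5,0.02,-0.01,0,0]]}}

```text
clock: 7.0
eef_pos: [528.9, 357.8, 165.7]
tool_rot: [3.141, -0.001, 0.733]
force: [1.4, -0.4, 0.1]
width: -0.5
gripper_force: 0.0
```

{"fn": "move_arm", "kwargs": {"steps": [[0,0,8.5,0.02,-0.01,0,0],[0,0,8.5,0.02,-0.01,0,0],[0,0,8.5,0.01,-0.01,0,0],[0,0,8.5,0,0,0,0],[0,0,8.5,0,0,0,0]]}}

```text
clock: 7.5
eef_pos: [578.9, 327.0, 164.9]
tool_rot: [3.141, 0.001, 1.472]
force: [0.2, 1.1, 0.1]
width: -0.5
gripper_force: 0.0
```

{"fn": "move_arm", "kwargs": {"steps": [[0,0,8.5,0,0,0,0],[0,0,8.5,0,0,0,0],[0,0,5,0,0,0,0],[0,0,0,0,0,0,0]]}}

```text
clock: 7.9
eef_pos: [578.5, 327.7, 164.9]
tool_rot: [3.141, 0.0, 1.852]
force: [0.6, 0.4, 0.1]
width: -0.4
gripper_force: 0.0
```

{"fn": "move_arm", "kwargs": {"steps": [[0,0,0,0.003,0,-0.025,0],[0,0,0,0,0,-0.025,0],[0,0,0,0,0,0,0],[0,0,0,0.002,-0.006,0,0]]}}

```text
clock: 8.3
eef_pos: [583.2, 323.1, 114.7]
tool_rot: [-3.141, -0.001, 1.852]
force: [-0.6, 0.3, 0.6]
width: 0.2
gripper_force: 0.0
```

{"fn": "move_arm", "kwargs": {"steps": [[0,0,0,0.003,-0.01,0,0],[0,0,0,0.003,-0.01,0,0],[0,0,0,0.003,-0.01,0,0],[0,0,0,0.002,-0.01,0,0],[0,0,0,0,0,0,0]]}}

```text
clock: 8.8
eef_pos: [597.2, 280.4, 115.8]
tool_rot: [3.138, 0.0, 1.848]
force: [-0.6, 0.4, -0.5]
width: -0.1
gripper_force: 0.0
```

```bash
python3 look.py side top
```

```text
8.8 [597.2 280.4 115.8] [-0.6  0.4 -0.5]
side N theta 1.09 [503.0, 390.0, 116.0] r 37 0.74
side E theta 0.87 [597.0, 267.0, 117.0] r 39 0.71
side S theta 0.88 [470.0, 166.0, 113.0] r 38 0.62
side W theta 0.13 [374.0, 263.0, 112.0] r 42 0.6
top W theta 0.07 [379.0, 264.0, 116.0] r 37 0.62
top S theta 0.91 [468.0, 161.0, 115.0] r 43 0.53
top N theta 1.02 [502.0, 395.0, 114.0] r 42 0.47
```

{"fn": "move_arm", "kwargs": {"steps": [[0,0,0,-0.003,0.012,0.01,0],[0,0,0,0,0,0.04,0],[0,0,0,-0.042,-0.012,0,0],[0,0,0,-0.042,-0.012,0,0],[0,0,0,-0.042,-0.012,0,0]]}}

```text
clock: 9.5
eef_pos: [464.4, 258.8, 165.0]
tool_rot: [3.14, -0.001, 1.852]
force: [-0.5, 0.4, -0.3]
width: 0.0
gripper_force: 0.0
```

{"fn": "move_arm", "kwargs": {"steps": [[0,0,0,-0.042,-0.012,0,0],[0,0,0,-0.042,-0.013,0,0],[0,0,0,0,0,0,0],[0,0,0,0,0,0,0]]}}

```text
clock: 9.9
eef_pos: [381.7, 233.9, 165.0]
tool_rot: [3.14, -0.0, 1.853]
force: [1.2, 1.2, 0.6]
width: -0.1
gripper_force: 0.0
```

{"fn": "move_arm", "kwargs": {"steps": [[0,0,0,0,-0.002,-0.025,0],[0,0,0,0,0,-0.025,0],[0,0,0,0,0,0,0],[0,0,0,-0.001,0.006,0,0]]}}

```text
clock: 10.3
eef_pos: [382.0, 237.2, 114.2]
tool_rot: [-3.141, 0.0, 1.85]
force: [0.5, 0.2, 0.7]
width: -0.1
gripper_force: 0.0
```

{"fn": "move_arm", "kwargs": {"steps": [[0,0,0,-0.002,0.01,0,0],[0,0,0,-0.003,0.01,0,0],[0,0,0,-0.003,0.01,0,0],[0,0,0,-0.002,0.01,0,0],[0,0,0,0,0,0,0]]}}

```text
clock: 10.8
eef_pos: [370.9, 278.9, 114.8]
tool_rot: [3.14, -0.001, 1.853]
force: [1.0, 0.7, 0.0]
width: 0.3
gripper_force: 0.0
```

```bash
python3 look.py side top
```

```text
10.8 [370.9 278.9 114.8] [1.  0.7 0. ]
side W theta 0.94 [368.0, 295.0, 113.0] r 40 0.8
side E theta 0.91 [594.0, 265.0, 115.0] r 37 0.75
side N theta 1.03 [502.0, 392.0, 113.0] r 39 0.55
side S theta 0.92 [468.0, 164.0, 112.0] r 41 0.53
top S theta 0.92 [468.0, 164.0, 114.0] r 40 0.55
top N theta 1.1 [505.0, 395.0, 112.0] r 42 0.46
top E theta 0.89 [598.0, 266.0, 116.0] r 41 0.38
```

{"fn": "move_arm", "kwargs": {"steps": [[0,0,0,0.003,-0.012,0.01,0],[0,0,0,0,0,0.04,0],[0,0,-8.4,-0.012,0,0,0],[0,0,-8.4,-0.013,0.003,0,0],[0,0,-8.4,0,0,0,0]]}}

```text
clock: 11.5
eef_pos: [348.2, 268.2, 164.8]
tool_rot: [3.141, -0.001, 1.406]
force: [-0.1, 0.2, 1.1]
width: -0.3
gripper_force: 0.0
```

{"fn": "move_arm", "kwargs": {"steps": [[0,0,-8.4,0,0,0,0],[0,0,-8.4,0,0,0,0],[0,0,-8.4,0,0,0,0],[0,0,0,0,0,0,0],[0,0,0,0,0,0,0]]}}

```text
clock: 12.0
eef_pos: [349.4, 268.1, 164.3]
tool_rot: [3.141, -0.001, 0.975]
force: [-0.3, -0.4, 0.5]
width: 0.4
gripper_force: 0.0
```

{"fn": "move_arm", "kwargs": {"steps": [[0,0,0,0,0,-0.025,0],[0,0,0,0,0,-0.025,0],[0,0,0,0,0,0,0],[0,0,0,0.005,0.008,0,0],[0,0,0,0.006,0.009,0,0]]}}

```text
clock: 12.5
eef_pos: [360.2, 285.3, 115.0]
tool_rot: [-3.141, 0.001, 0.972]
force: [-6.1, -2.6, 1.6]
width: 0.1
gripper_force: 2.9
```

{"fn": "move_arm", "kwargs": {"steps": [[0,0,0,0.005,0.008,0,0],[0,0,0,0.004,0.007,0,0],[0,0,0,0.003,0.004,0,0],[0,0,0,0.001,0.002,0,0],[0,0,0,0,0,0,0]]}}

```text
clock: 13.0
eef_pos: [374.0, 306.7, 114.6]
tool_rot: [3.141, -0.002, 0.972]
force: [-0.7, -0.5, 0.5]
width: -0.1
gripper_force: 0.3
```

```bash
python3 look.py side
```

```text
13.0 [374.  306.7 114.6] [-0.7 -0.5  0.5]
side S theta 0.91 [468.0, 164.0, 111.0] r 40 0.7
side E theta 0.97 [597.0, 263.0, 114.0] r 40 0.69
side N theta 1.01 [501.0, 394.0, 115.0] r 41 0.61
side W theta 1.73 [383.0, 322.0, 113.0] r 42 0.54
```

{"fn": "move_arm", "kwargs": {"steps": [[0,0,0,0.001,0.001,0,0],[0,0,0,0.001,0.002,0,0],[0,0,0,0,0,0,0]]}}

```text
clock: 13.4
eef_pos: [375.7, 308.1, 114.1]
tool_rot: [3.141, 0.001, 0.97]
force: [0.6, -3.2, 0.7]
width: 0.0
gripper_force: 1.4
```

{"fn": "move_arm", "kwargs": {"steps": [[0,0,0,0.001,0.002,0,0],[0,0,0,0.001,0.001,0,0],[0,0,0,0,0,0,0]]}}

```text
clock: 13.7
eef_pos: [376.3, 309.3, 113.8]
tool_rot: [3.141, 0.005, 0.97]
force: [-1.8, -7.4, 5.0]
width: -0.3
gripper_force: 3.6
```

{"fn": "move_arm", "kwargs": {"steps": [[0,0,0,-0.007,-0.011,0.005,0],[0,0,0,0,0,0.045,0],[0,0,0,0.041,-0.002,0,0],[0,0,0,0.041,-0.002,0,0],[0,0,0,0.041,-0.002,0,0]]}}

```text
clock: 14.2
eef_pos: [495.1, 296.0, 165.5]
tool_rot: [3.141, -0.004, 0.973]
force: [1.0, 0.4, -0.5]
width: -0.3
gripper_force: 0.0
```

{"fn": "move_arm", "kwargs": {"steps": [[0,0,0,0.041,-0.002,0,0],[0,0,0,0.041,-0.002,0,0],[0,0,0,0.041,-0.002,0,0],[0,0,0,0,0,0,0],[0,0,0,0,0,0,0]]}}

```text
clock: 14.7
eef_pos: [616.6, 288.9, 163.8]
tool_rot: [-3.141, -0.001, 0.97]
force: [0.7, 0.6, -0.9]
width: -0.2
gripper_force: 0.0
```

{"fn": "move_arm", "kwargs": {"steps": [[0,0,0,0,0,-0.025,0],[0,0,0,0,0,-0.025,0],[0,0,0,0,0,0,0],[0,0,0,-0.005,-0.008,0,0],[0,0,0,-0.006,-0.009,0,0]]}}

```text
clock: 15.2
eef_pos: [606.5, 273.1, 116.0]
tool_rot: [3.139, -0.006, 0.973]
force: [7.1, 2.9, -1.8]
width: -0.2
gripper_force: 3.0
```

{"fn": "move_arm", "kwargs": {"steps": [[0,0,0,-0.005,-0.008,0,0],[0,0,0,-0.005,-0.007,0,0],[0,0,0,-0.003,-0.005,0,0],[0,0,0,-0.002,-0.003,0,0],[0,0,0,0,0,0,0]]}}

```text
clock: 15.7
eef_pos: [590.3, 248.6, 115.3]
tool_rot: [3.141, -0.001, 0.971]
force: [1.3, 1.3, 0.8]
width: -0.0
gripper_force: 0.8
```

```bash
python3 look.py side
```

```text
15.7 [590.3 248.6 115.3] [1.3 1.3 0.8]
side N theta 1.13 [505.0, 390.0, 113.0] r 38 0.68
side W theta 1.81 [386.0, 324.0, 114.0] r 41 0.57
side S theta 0.87 [470.0, 163.0, 113.0] r 41 0.52
side E theta 1.76 [579.0, 239.0, 115.0] r 37 0.5
```

{"fn": "move_arm", "kwargs": {"steps": [[0,0,0,-0.001,-0.002,0,0],[0,0,0,-0.001,-0.002,0,0],[0,0,0,0,0,0,0]]}}

```text
clock: 16.1
eef_pos: [588.0, 247.2, 114.2]
tool_rot: [-3.14, -0.003, 0.973]
force: [1.7, 5.0, 0.8]
width: 0.3
gripper_force: 2.6
```

{"fn": "move_arm", "kwargs": {"steps": [[0,0,0,-0.001,-0.002,0,0],[0,0,0,-0.001,-0.001,0,0],[0,0,0,0,0,0,0]]}}

```text
clock: 16.4
eef_pos: [587.8, 247.1, 114.4]
tool_rot: [-3.141, -0.009, 0.974]
force: [5.6, 9.6, -2.8]
width: 0.3
gripper_force: 5.6
```

{"fn": "move_arm", "kwargs": {"steps": [[0,0,0,0.007,0.011,0.005,0],[0,0,0,0,0,0.045,0],[0,0,-8.5,-0.015,-0.02,0,0],[0,0,-8.5,-0.015,-0.02,0,0],[0,0,-8.5,-0.015,-0.02,0,0]]}}

```text
clock: 16.9
eef_pos: [546.2, 191.0, 163.5]
tool_rot: [3.142, 0.004, 0.52]
force: [-0.9, 0.5, 0.5]
width: -0.0
gripper_force: 0.0
```

{"fn": "move_arm", "kwargs": {"steps": [[0,0,-8.5,-0.015,-0.02,0,0],[0,0,-8.5,-0.015,-0.02,0,0],[0,0,-8.5,-0.015,-0.013,0,0],[0,0,-8.5,-0.013,0,0,0],[0,0,-8.5,0,0,0,0]]}}

```text
clock: 17.4
eef_pos: [486.4, 138.2, 163.4]
tool_rot: [3.139, 0.005, -0.223]
force: [-0.0, -0.5, -0.2]
width: -0.1
gripper_force: 0.0
```

{"fn": "move_arm", "kwargs": {"steps": [[0,0,-8.5,0,0,0,0],[0,0,-8.5,0,0,0,0],[0,0,-5,0,0,0,0],[0,0,0,0,0,0,0]]}}

```text
clock: 17.8
eef_pos: [488.7, 139.2, 163.5]
tool_rot: [3.138, 0.002, -0.6]
force: [-0.0, -0.1, 0.0]
width: 0.2
gripper_force: 0.0
```

{"fn": "move_arm", "kwargs": {"steps": [[0,0,0,0.003,0.006,-0.025,0],[0,0,0,0,0,-0.024,0],[0,0,0,0,0,0,0],[0,0,0,-0.008,0.005,0,0],[0,0,0,-0.009,0.006,0,0]]}}

```text
clock: 18.3
eef_pos: [476.9, 154.3, 115.9]
tool_rot: [3.141, -0.004, -0.601]
force: [3.0, -7.6, -0.9]
width: 0.2
gripper_force: 3.3
```

{"fn": "move_arm", "kwargs": {"steps": [[0,0,0,-0.008,0.006,0,0],[0,0,0,-0.007,0.005,0,0],[0,0,0,-0.005,0.003,0,0],[0,0,0,-0.002,0.002,0,0],[0,0,0,0,0,0,0]]}}

```text
clock: 18.8
eef_pos: [454.1, 173.7, 115.7]
tool_rot: [-3.14, 0.0, -0.599]
force: [0.5, -0.2, 0.2]
width: 0.0
gripper_force: 0.3
```

```bash
python3 look.py side
```

```text
18.8 [454.1 173.7 115.7] [ 0.5 -0.2  0.2]
side N theta 1.11 [504.0, 392.0, 116.0] r 39 0.75
side E theta 1.91 [575.0, 235.0, 113.0] r 39 0.74
side N theta 1.25 [578.0, 525.0, 3.0] r 191 0.63
side S theta 1.81 [439.0, 183.0, 114.0] r 41 0.53
side W theta 1.81 [385.0, 324.0, 113.0] r 42 0.49
side N theta 0.38 [491.0, 357.0, 102.0] r 3 0.36
```

{"fn": "move_arm", "kwargs": {"steps": [[0,0,0,-0.002,0.001,0,0],[0,0,0,-0.002,0.001,0,0],[0,0,0,0,0,0,0]]}}

```text
clock: 19.2
eef_pos: [453.6, 174.2, 115.5]
tool_rot: [-3.138, -0.006, -0.601]
force: [6.5, -3.0, -2.9]
width: 0.0
gripper_force: 3.7
```

{"fn": "move_arm", "kwargs": {"steps": [[0,0,0,-0.001,0.001,0,0],[0,0,0,0,0,0,0]]}}

```text
clock: 19.4
eef_pos: [453.5, 174.3, 115.5]
tool_rot: [-3.138, -0.007, -0.602]
force: [9.2, -5.9, -3.0]
width: -0.4
gripper_force: 5.0
```

{"fn": "move_arm", "kwargs": {"steps": [[0,0,0,0.01,-0.007,0.005,0],[0,0,0,0,0,0.045,0],[0,0,0,0.002,0.042,0,0],[0,0,0,0.002,0.042,0,0],[0,0,0,0.002,0.042,0,0]]}}

```text
clock: 19.9
eef_pos: [464.7, 296.3, 165.6]
tool_rot: [3.141, 0.001, -0.6]
force: [1.4, 0.5, -0.2]
width: 0.1
gripper_force: 0.0
```

{"fn": "move_arm", "kwargs": {"steps": [[0,0,0,0.002,0.042,0,0],[0,0,0,0.002,0.042,0,0],[0,0,0,0,0.036,0,0],[0,0,0,0,0,0,0],[0,0,0,0,0,0,0]]}}

```text
clock: 20.4
eef_pos: [468.0, 415.3, 164.5]
tool_rot: [3.14, 0.001, -0.597]
force: [-0.6, -0.2, -0.1]
width: 0.1
gripper_force: 0.0
```

{"fn": "move_arm", "kwargs": {"steps": [[0,0,0,0.002,0,-0.025,0],[0,0,0,0,0,-0.025,0],[0,0,0,0,0,0,0],[0,0,0,0.01,-0.006,0,0],[0,0,0,0.01,-0.007,0,0]]}}

```text
clock: 20.9
eef_pos: [492.5, 402.3, 116.6]
tool_rot: [-3.139, 0.0, -0.6]
force: [-2.0, 7.1, -3.2]
width: -0.1
gripper_force: 3.1
```

{"fn": "move_arm", "kwargs": {"steps": [[0,0,0,0.008,-0.006,0,0],[0,0,0,0.007,-0.005,0,0],[0,0,0,0.005,-0.003,0,0],[0,0,0,0.002,-0.001,0,0],[0,0,0,0,0,0,0]]}}

```text
clock: 21.4
eef_pos: [514.3, 385.9, 115.8]
tool_rot: [-3.141, -0.001, -0.601]
force: [-1.6, -0.7, 0.3]
width: -0.3
gripper_force: 0.0
```

{"fn": "move_arm", "kwargs": {"steps": [[0,0,0,0.002,-0.001,0,0],[0,0,0,0.001,-0.001,0,0],[0,0,0,0,0,0,0]]}}

```text
clock: 21.7
eef_pos: [515.1, 385.1, 115.1]
tool_rot: [3.141, 0.001, -0.599]
force: [-3.6, 1.0, 3.2]
width: -0.2
gripper_force: 2.1
```

{"fn": "move_arm", "kwargs": {"steps": [[0,0,0,0.002,-0.001,0,0],[0,0,0,0.001,-0.001,0,0],[0,0,0,0,0,0,0]]}}

```text
clock: 22.0
eef_pos: [515.4, 385.0, 115.0]
tool_rot: [3.139, 0.006, -0.597]
force: [-8.5, 3.3, 6.8]
width: -0.1
gripper_force: 4.9
```

{"fn": "move_arm", "kwargs": {"steps": [[0,0,0,-0.011,0.007,0.005,0],[0,0,0,0,0,0.045,0],[0,0,0,0,0,0.045,0],[0,0,0,-0.03,-0.04,0.04,0],[0,0,0,-0.03,-0.04,0.03,0]]}}

```text
clock: 22.5
eef_pos: [460.4, 324.0, 269.0]
tool_rot: [-3.138, -0.004, -0.599]
force: [-0.6, -0.2, 1.0]
width: 0.4
gripper_force: 0.0
```

{"fn": "move_arm", "kwargs": {"steps": [[0,0,0,0,-0.048,0,0],[0,0,0,0,-0.048,0,0],[0,0,0,0,-0.048,0,0],[0,0,0,0,-0.048,0,0],[0,0,0,0,-0.03,0,0]]}}

```text
clock: 23.0
eef_pos: [459.2, 97.5, 267.6]
tool_rot: [3.141, -0.003, -0.604]
force: [0.3, 0.5, 0.5]
width: -0.2
gripper_force: 0.0
```

```bash
python3 look.py side top
```

```text
23.0 [459.2  97.5 267.6] [0.3 0.5 0.5]
side N theta 1.91 [530.0, 372.0, 114.0] r 42 0.72
side S theta 1.8 [437.0, 181.0, 111.0] r 43 0.59
side W theta 1.78 [385.0, 322.0, 112.0] r 41 0.56
side E theta 1.86 [577.0, 235.0, 114.0] r 39 0.53
top E theta 1.9 [576.0, 234.0, 117.0] r 40 0.63
top W theta 1.89 [389.0, 325.0, 118.0] r 41 0.54
top N theta 1.87 [527.0, 373.0, 111.0] r 40 0.42
top W theta -1.95 [409.0, 288.0, 104.0] r 2 0.35
```

All four levers are at their stops and the arm is clear, so I'm handing in.

```bash
python3 -c "from cell import ctrl; print(ctrl.finish_job())"
```

```text
the job is handed in; nothing more can be done
None
```

The job is handed in: all four levers were turned crosswise, first to about half way and then fully against their stops (final camera readings about 1.8–1.9 rad), in about 23 s and without the arm going near the tin, shaker or spoon; the hand-in returned no verdict.

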